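Press a spray can onto the refill station and hold it

TASK

Take the orange dust cap off the refill station by its knob and lay it flat in the grey parts tray beside the station, knob up. Then stand the green-capped spray can from the near part of the bench in the station's sprung ring and push it straight down as far as the ring goes, its yellow rim level with the dark collar. Finish while still holding the can pressed down there; leave the near pink-capped can standing where it is.

Things in the scene. Friction and masses are not known exactly. Their poses are not given: they have to be found in the camera images.
- station: Refill station for spray cans, fixed to the bench: blue base plate 178x120x10 mm with a dark steel collar (outside 92 mm, inside 82 mm across, top 45 mm above the bench) in which the sprung ring slides. Origin on the bench, on the collar's vertical axis; z up, x towards the gauge post. The blue post with a round dial faces the collar: it begins 68 mm from the axis, is 50 mm wide in y and 105 mm high with its brass fitting.
- cradle (a joint): How far the sprung ring is pushed down, m: 0 up, 0.022 on its stop (yellow rim then level with the collar's top). The spring pushes up with about 4 N at the top, growing evenly to about 11 N at the stop; it rises again when let go. The weight of the cap or of the can alone does not move it.
- cradle_seat (a point): Centre of the floor inside the sprung ring on which the can's foot stands, 40 mm above the bench when the ring is up, 18 mm when down. The ring is an aluminium cup with a yellow rim (80 mm across): bore 57 mm (62 mm in the top 4 mm), rim 27 mm above this floor, with the floor open in the middle (24 mm hole). z up.
- dust_cap: Loose orange dust cap, 80 g, that plugs the ring at the start: black rubber plug 53 mm across and 8 mm high below, disc 76 mm across and 6 mm thick, and on it an upright round knob 23 mm across and 40 mm high; 54 mm high in all. It lifts straight out. Origin at the centre of the plug's underside, z up through the knob. At the start the underside is 59 mm above the bench.
- cap_knob (a point): Point to grasp in the dust cap's knob: on its axis, 40 mm above the plug's underside, 14 mm below the knob's top, 26 mm above the disc's upper face.
- cap_foot (a point): Centre of the underside of the dust cap's plug, axes as the cap's.
- tray: Open grey parts tray to the right of the station (a like tray at the far right edge of the bench has no part in this), fixed to the bench, 110 mm in its x, 160 mm in its y, walls 2 mm thick and 40 mm high, floor 2 mm thick. Origin at the centre of its underside, on the bench, z up.
- green_can: Spray can with a green cap, to the left of the station (a like green and pink pair far back on the left, out of reach, has no part in this), 171 mm high, round, about 50 mm across, about 0.17 to 0.29 kg, standing on the bench; origin at the centre of its foot, z up. The cap is fixed to it and takes a grip or a push from above.
- green_can_centre (a point): The green-capped can's centre, on its axis 85.5 mm above its foot and as far below its top.
- green_can_foot (a point): Centre of the green-capped can's foot, axes as the can's.
- pink_can_centre (a point): Centre of a spray can with a pink cap, a bystander, 197 mm high and 59 mm across, standing loose on the bench; on its axis, 98.5 mm above its foot, z up.
Not all that is in view belongs to the job. Leave any purple look-alike of the green_can alone.

How it is judged:
On the way, in this order (a step that is already met when the one before it is completed fails the run):
1. the dust cap lies flat in the tray, knob up, let go (x of cap_foot in the frame of tray between -0.055 and 0.055 m and y of cap_foot in the frame of tray between -0.08 and 0.08 m and height (world z) of cap_foot below 0.008 m and angle between cap_foot's own z axis and vertical below 0.2 rad and contact force between dust_cap and the arm below 0.2 N and contact force between dust_cap and the fingers below 0.2 N), for 0.2 s.
2. after that, the green-capped can stands in the sprung ring (horizontal distance between green_can_foot and cradle_seat below 0.007 m and z of green_can_foot in the frame of cradle_seat below 0.005 m and angle between green_can_foot's own z axis and vertical below 0.12 rad), for 0.1 s.
At the end, for the whole second after the job is handed in: Green-capped can in the ring (7 mm of its axis, 5 mm of its floor, tilt under 0.12 rad), still, touched by the robot, pressing with over 6 N, ring at least 18.5 of 22 mm down; dust cap flat in the tray, knob up, untouched; pink-capped can within 30 mm of its start (all of step 1 and all of step 2 and value of joint cradle above 0.0185 m and contact force between green_can and station above 6 N and (contact force between green_can and the fingers above 1 N or contact force between green_can and the arm above 1 N) and linear speed of green_can below 0.02 m/s and distance of pink_can_centre from where it was at the start of the episode below 0.03 m); the arm keeps its last pose, push and grip.
It fails at once if the pink-capped can is shoved 30 mm or more, or knocked over (distance of pink_can_centre from where it was at the start of the episode above 0.03 m or angle between pink_can_centre's own z axis and vertical above 0.4 rad).
It also fails if it takes over 58 s, if anything falls off the work surface, if the arm or the gripper's body presses on something with over 40 N, if the wrist force passes 120 N, or if a joint passes its speed limit or range.

ROBOT

A 6-joint arm with a two-finger parallel gripper is mounted at the origin on a cart in front of the work surface, level with it; the furniture and walls round the work are solid. World frame = base frame: x ahead of the robot, y to its left, z up, the work surface at z = 0. Lengths are in m, angles in rad, forces in N, time in s.
With the tool pointing down it reaches from about 0.325 to 0.9 m from the base axis. Payload 6.1 kg.
Tool frame: the origin (TCP) lies on the centre line of the jaws, within the pads' length; the fingertips stand 25 mm ahead of it and the grasp point (between the pads) lies 6 mm ahead of it; z points along the fingers, y is the line along which they close (so a half turn about z gives the same grasp; the last joint's range is limited). The gripper opens to 87 mm and grips with 3 to 60 N. Pads are 19 mm wide; open, the fingers measure 117 mm over their backs; the gripper's body (75 mm by 190 mm) begins 51 mm behind the grasp point.
Start: joints at [0.997, 0.22, 1.526, -0, 1.395, -0.126], TCP at [0.271, 0.563, 0.248] pointing down, gripper open.
Joint ranges: [-2.98, 2.98], [-0.91, 2.08], [0.09, 2.57], [-1.24, 4.39], [0.2, 2.65], [-2.68, 2.68]. Speed limits (rad/s): [2.57, 2.57, 3.01, 3.14, 3.14, 3.14].

INTERFACE

Orientations are given as a 3x3 rotation matrix whose columns are the frame's x, y, z axes.
In Python, from bench import sense, grab_frame, camera_model, hand_in gives the robot as it stands.
- The arm moves only by the tool step_arm, never from a script. Its arguments are lists of equal length, an entry for each row: "linear": the shift along the tool's x, y, z in units of 15 cm (1.0 is 15 cm), a list of three; "dr": the turn, a rotation vector about the tool's x, y, z in units of pi rad (1.0 is pi rad), a list of three; "hand": the opening, from 0 (shut) to 1 (fully open). A call has exactly 8 rows; each row is the pose to reach, as a shift and turn from the pose commanded when the call began, along the tool's axes at that moment, turning the shorter way round; what a row does not reach only later rows make up. A row lasts 1/8 s, in which the tool goes at most 62.5 mm and 10.7 degrees, less where a joint would pass 70% of its speed; a pose out of reach is approached as far as the arm can. A call with a number of a shift or a turn outside -1 to 1 is refused whole. A call with a gripper value outside its range is refused whole. The fingers move at their own pace and stop on an object; "squeeze" is the grip in N (left out, the last holds). Time passes only in rows, so rows that repeat a pose let the fingers close, or fill a call up. It gives the time, the measured TCP pose, the force, the opening and the grip force at its end, in the units of the state.
- sense(): the state, without advancing time (a new reading comes with each control period).
- grab_frame(name): name is "side" or "top" or "wrist"; returns the picture (400x640x3 uint8, blue, green, red); there is no depth.
- camera_model(name): a dict with "intrinsics" (3x3 intrinsics, pixels), "R" (3x3) and "t" (3): a world point X has camera coordinates R X + t. Camera axes: x right, y down, z forward; pixel columns grow to the right and rows downward; lengths in m; the calibration is good to about 2 mm. A picture is of the moment at which its call begins: read the wrist's pose just before it. camera_model takes no time and is no camera call; for the wrist camera it gives the pose at the moment of the call.
- hand_in(): hands the job in; it is judged then, once.
The state is a dict: "t": time; "joint_positions": joint angles; "qd": joint speeds; "joint_efforts": joint torques, N m; "position": TCP position; "ee_rot": TCP orientation; "contact_force": force on the tool from outside, world axes, zero at the start; "moment": the same for the moment, N m; "opening": finger opening in m; "grip_force": force on a finger pad.
Only numpy, scipy, OpenCV 4.12 (cv2) and the standard library are available. Lean on these libraries where they do the work, as an engineer would, in place of code of your own. Each camera call takes 0.05 s, during which the arm holds its last target. There are 200 camera calls.

## Working session

There is one attempt and no reset: what is moved stays moved. The work goes in short steps, Python scripts to look and compute and a tool call to move; the robot and the scene stay as the last step left them, time stands still between calls to the robot, and variables do not carry over. Pictures are saved under pics/ and viewed, at most 10 in all, crops included, and the job is handed in when it is done.

Besides the shell and the picture viewer there is one more tool, called after "Request:" by a JSON object that holds its "name" and its "arguments", one argument or row to a line. step_arm: Moves the arm, as the interface text tells. Its arguments: {"type":"object","properties":{"linear":{"type":"array","items":{"type":"array","items":{"type":"number"}}},"dr":{"type":"array","items":{"type":"array","items":{"type":"number"}}},"hand":{"type":"array","items":{"type":"number"}},"squeeze":{"type":"number"}},"required":["linear","dr","hand"]}

```bash
mkdir -p pics; cat > h.py <<'E'
import numpy as np, cv2
from bench import sense, grab_frame, camera_model
def ray(c,uv,z):
    m=camera_model(c) if isinstance(c,str) else c
    R=np.array(m["R"]);t=np.array(m["t"]);K=np.array(m["intrinsics"])
    d=R.T@np.linalg.solve(K,[uv[0],uv[1],1]);o=-R.T@t
    return o+d*(z-o[2])/d[2]
def proj(c,X):
    m=camera_model(c) if isinstance(c,str) else c
    p=np.array(m["intrinsics"])@(np.array(m["R"])@np.array(X)+np.array(m["t"]));return p[:2]/p[2]
E
python3 - <<'E'
from h import *
s=sense();print(s["t"],s["position"],s["ee_rot"],s["opening"])
for n in("side","top"):
    cv2.imwrite(f"pics/{n}0.png",grab_frame(n));m=camera_model(n);print(n,-np.array(m["R"]).T@m["t"],m["intrinsics"])
E
```

```text
0.0 [0.2702877  0.56290893 0.24645511] [[-9.01397020e-01  4.32992200e-01 -1.08046090e-03]
 [ 4.32993452e-01  9.01395674e-01 -1.58397871e-03]
 [ 2.88072350e-04 -1.89562618e-03 -9.99998162e-01]] 0.08695353466002813
side [ 0.22980496 -1.1615299   0.68148844] [[480.62391086   0.         322.21214507]
 [  0.         480.62391086 206.46670746]
 [  0.           0.           1.        ]]
top [0.4562137  0.05601876 1.1664336 ] [[377.69733398   0.         319.47464251]
 [  0.         377.69733398 196.51160362]
 [  0.           0.           1.        ]]
```

View pics/top0.png

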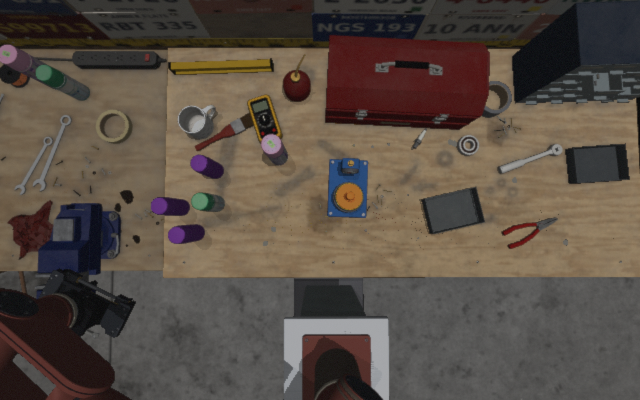

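View pics/side0.png

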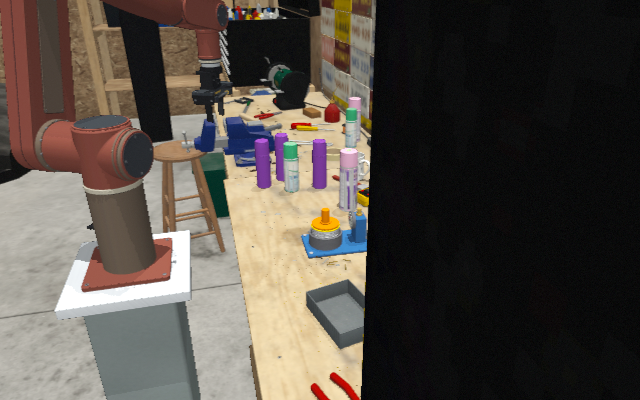

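The top view shows the orange cap at (348,197), the near tray at (452,210) (look-alike at (597,164)), and the near green can at (208,202). The far green can is at (48,75) and must be left. Near the green can, purple look-alikes stand at (207,167), (170,206) and (186,234), and the pink can is at (273,148). I choose the near green can, the cap on the station and the near tray.

```bash
python3 - <<'E'
from h import *
t=cv2.imread("pics/top0.png");s=cv2.imread("pics/side0.png")
def blobs(im,lo,hi,roi,mn=15):
    m=cv2.inRange(cv2.cvtColor(im,cv2.COLOR_BGR2HSV),lo,hi);k=np.zeros_like(m);x0,y0,x1,y1=roi;k[y0:y1,x0:x1]=m[y0:y1,x0:x1]
    n,l,st,c=cv2.connectedComponentsWithStats(k);return [(c[i].round(1),st[i]) for i in range(1,n) if st[i][4]>=mn],k
for nm,lo,hi,roi,z in [("orange",(8,130,100),(22,255,255),(325,150,375,225),.07),("green",(55,70,50),(85,255,255),(190,185,230,220),.165),("pink",(145,30,100),(179,120,255),(255,130,290,170),.19),("purple",(130,120,40),(150,255,255),(140,140,230,250),.17),("blue",(100,150,80),(115,255,255),(325,150,375,225),.01)]:
    for c,st in blobs(t,lo,hi,roi)[0]: print(nm,c,st,ray("top",c,z).round(3))
g=cv2.cvtColor(t,cv2.COLOR_BGR2HSV)
b,k=blobs(s,(55,70,50),(85,255,255),(270,130,305,170));print("side green",b)
b,k=blobs(s,(8,130,100),(22,255,255),(300,200,345,240));print("side orange",b)
# tray: dark rim
m=cv2.inRange(cv2.cvtColor(t,cv2.COLOR_BGR2GRAY),0,110)
k=np.zeros_like(m);k[180:240,412:492]=m[180:240,412:492]
c=max(cv2.findContours(k,cv2.RETR_EXTERNAL,cv2.CHAIN_APPROX_NONE)[0],key=cv2.contourArea)
r=cv2.minAreaRect(c);bp=cv2.boxPoints(r);print("tray",r);print([ray("top",p,.04)[:2].round(3) for p in bp],[ray("top",p,0)[:2].round(3) for p in bp])
a=cv2.resize(t[140:250,140:240],None,fx=4,fy=4,interpolation=2);b=cv2.resize(t[140:250,320:420],None,fx=4,fy=4,interpolation=2)
cv2.imwrite("pics/crop1.png",np.hstack([a,b]))
E
```

```text
orange [350.4 163. ] [348 161   5   5  16] [ 0.614 -0.042  0.07 ]
orange [348.8 196.2] [336 183  27  27 559] [ 0.517 -0.037  0.07 ]
green [202.1 201. ] [192 193  22  17 306] [0.499 0.36  0.165]
pink [270.8 143.8] [261 134  20  20 260] [0.647 0.176 0.19 ]
purple [206.  166.1] [191 155  32  23 461] [0.591 0.35  0.17 ]
purple [168.8 206.2] [151 198  38  17 532] [0.485 0.446 0.17 ]
purple [185.2 233.6] [168 225  36  18 498] [0.413 0.401 0.17 ]
blue [347.  184.4] [328 159  39  58 998] [ 0.557 -0.037  0.01 ]
side green [(array([290., 151.]), array([284, 142,  14,  17, 192], dtype=int32))]
side orange [(array([324.9, 220.8]), array([311, 208,  29,  23, 385], dtype=int32))]
tray ((453.0063171386719, 211.62904357910156), (41.67869567871094, 85.14179992675781), 77.7352294921875)
[array([ 0.506, -0.213]), array([ 0.561, -0.464]), array([ 0.439, -0.488]), array([ 0.385, -0.238])] [array([ 0.508, -0.223]), array([ 0.564, -0.483]), array([ 0.438, -0.507]), array([ 0.383, -0.249])]
```

View pics/crop1.png

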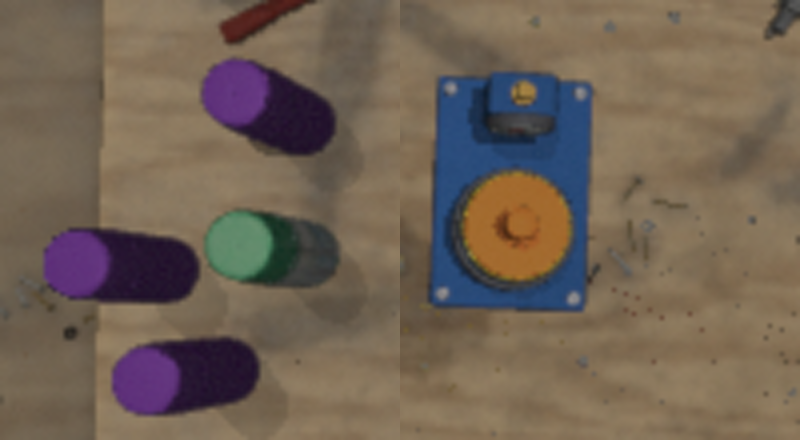

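The crop confirms the green-capped can, with its cap top at about (200,201) in the top picture and purple cans on three sides, and the capped ring with its post at the far side. I start moving towards the cap.

```bash
cat >> h.py <<'E'
def plan(p,yaw_y=None):
    """tool-axis shift (units) to TCP position p; yaw_y = world heading of tool y (deg), tool down"""
    s=sense();R=np.array(s["ee_rot"]);d=R.T@(np.array(p)-s["position"])/.15
    print("t",round(s["t"],2),"at",np.round(s["position"],4),"lin",d.round(3),end=" ")
    if yaw_y is not None:
        a=np.radians(yaw_y);y=np.array([np.cos(a),np.sin(a),0]);z=np.array([0,0,-1.]);T=np.c_[np.cross(y,z),y,z]
        print("dr",(cv2.Rodrigues(R.T@T)[0].ravel()/np.pi).round(4),end="")
    print(" q",np.round(s["joint_positions"],2))
E
python3 - <<'E'
from h import *
t=cv2.imread("pics/top0.png")
for n,u,z in [("green",(200,201.2),.171),("purL",(159.5,206),.171),("purN",(177,235),.171),("purF",(198.7,163),.171),("pink",(270,142),.197)]: print(n,ray("top",u,z).round(3))
print("cap",ray("top",(349.5,196.5),.073).round(3))
h=cv2.cvtColor(t,cv2.COLOR_BGR2HSV)
m=((h[...,1]<60)&(h[...,2]<110)).astype(np.uint8)*255;k=np.zeros_like(m);k[180:240,412:492]=m[180:240,412:492]
k=cv2.morphologyEx(k,cv2.MORPH_OPEN,np.ones((5,5)));c=max(cv2.findContours(k,0,1)[0],key=cv2.contourArea);r=cv2.minAreaRect(c);bp=cv2.boxPoints(r)
print(r,[ray("top",p,.04)[:2].round(3) for p in bp],ray("top",r[0],.02).round(3))
plan((.517,-.037,.25),90)
E
```

```text
green [0.498 0.364 0.171]
purL [0.486 0.47  0.171]
purN [0.41  0.422 0.171]
purF [0.599 0.369 0.171]
pink [0.65  0.177 0.197]
cap [ 0.516 -0.039  0.073]
((453.0016174316406, 210.3819580078125), (37.39067077636719, 56.85901641845703), 76.75948333740234) [array([ 0.511, -0.256]), array([ 0.55 , -0.422]), array([ 0.441, -0.446]), array([ 0.403, -0.279])] [ 0.476 -0.358  0.02 ]
t 0.1 at [0.2704 0.5629 0.2465] lin [-3.214 -2.893 -0.019] dr [-0.0005 -0.0002 -0.1426] q [ 1.    0.22  1.53 -0.    1.39 -0.13]
```

Request:
{"name": "step_arm", "arguments": {
  "linear": [
    [-0.3, -0.3, 0],
    [-0.6, -0.6, 0],
    [-0.9, -0.9, 0],
    [-1, -1, 0],
    [-1, -1, 0],
    [-1, -1, 0],
    [-1, -1, 0],
    [-1, -1, 0]
  ],
  "dr": [
    [0, 0, 0],
    [0, 0, -0.05],
    [0, 0, -0.1],
    [0, 0, -0.142],
    [0, 0, -0.142],
    [0, 0, -0.142],
    [0, 0, -0.142],
    [0, 0, -0.142]
  ],
  "hand": [1, 1, 1, 1, 1, 1, 1, 1]
}}

```text
t: 1.1
position: [0.3404, 0.364, 0.2474]
ee_rot: [[-1.0, 0.001, -0.0], [0.001, 1.0, -0.0], [0.0, -0.0, -1.0]]
contact_force: [0.2, -0.6, -0.1]
opening: 0.0869
grip_force: 0.0
```

Request:
{"name": "step_arm", "arguments": {
  "linear": [
    [-0.15, -0.4, 0],
    [-0.3, -0.8, 0],
    [-0.4, -1, 0],
    [-0.4, -1, 0],
    [-0.4, -1, 0],
    [-0.4, -1, 0],
    [-0.4, -1, 0],
    [-0.4, -1, 0]
  ],
  "dr": [
    [0, 0, 0],
    [0, 0, 0],
    [0, 0, 0],
    [0, 0, 0],
    [0, 0, 0],
    [0, 0, 0],
    [0, 0, 0],
    [0, 0, 0]
  ],
  "hand": [1, 1, 1, 1, 1, 1, 1, 1]
}}

```text
t: 2.1
position: [0.4003, 0.2137, 0.2475]
ee_rot: [[-1.0, 0.001, -0.0], [0.001, 1.0, 0.0], [0.0, 0.0, -1.0]]
contact_force: [0.0, 0.5, -0.5]
opening: 0.0869
grip_force: 0.0
```

Request:
{"name": "step_arm", "arguments": {
  "linear": [
    [-0.15, -0.4, 0],
    [-0.3, -0.8, 0],
    [-0.4, -1, 0],
    [-0.4, -1, 0],
    [-0.4, -1, 0],
    [-0.4, -1, 0],
    [-0.4, -1, 0],
    [-0.4, -1, 0]
  ],
  "dr": [
    [0, 0, 0],
    [0, 0, 0],
    [0, 0, 0],
    [0, 0, 0],
    [0, 0, 0],
    [0, 0, 0],
    [0, 0, 0],
    [0, 0, 0]
  ],
  "hand": [1, 1, 1, 1, 1, 1, 1, 1]
}}

```text
t: 3.1
position: [0.4602, 0.0636, 0.2476]
ee_rot: [[-1.0, 0.001, 0.0], [0.001, 1.0, -0.0], [-0.0, -0.0, -1.0]]
contact_force: [-0.6, 0.1, -0.4]
opening: 0.0871
grip_force: 0.0
```

```bash
python3 - <<'E'
from h import *
plan((.516,-.039,.25),90)
m=camera_model("wrist");print(-np.array(m["R"]).T@m["t"],np.array(m["R"])[2],proj(m,(.516,-.039,.073)),proj(m,(.516,-.039,.113)))
im=grab_frame("wrist");cv2.imwrite("pics/w1.png",im)
E
```

```text
t 3.1 at [0.4602 0.0636 0.2476] lin [-0.372 -0.684 -0.016] dr [-0.      0.0001 -0.0002] q [-0.03 -0.17  1.93 -0.    1.39 -1.6 ]
[0.39145302 0.06345076 0.38465573] [ 2.50032116e-01 -9.39015602e-04 -9.68237088e-01] [229.67159664 237.41415403] [217.73031734 252.39713825]
```

View pics/w1.png

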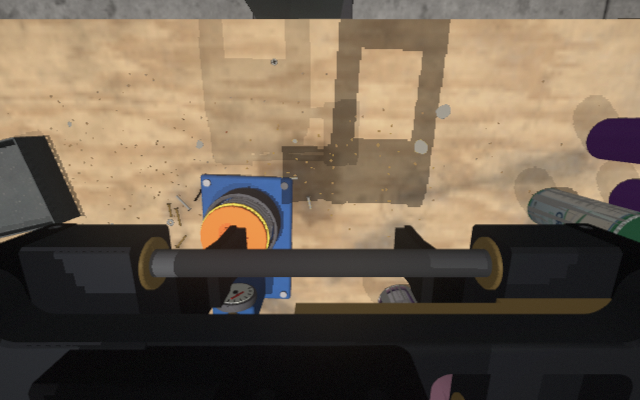

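The wrist view shows the orange disc around (236,235), half hidden behind the bar, with the yellow-edged ring above it and the post's dial at (238,296). The tray's corner is at left (60,190).

```bash
python3 - <<'E'
from h import *
im=cv2.imread("pics/w1.png");m=camera_model("wrist")
k=cv2.inRange(cv2.cvtColor(im,cv2.COLOR_BGR2HSV),(7,150,90),(19,255,255));k[:, :190]=0;k[:,300:]=0;k[250:]=0
k=cv2.morphologyEx(k,cv2.MORPH_OPEN,np.ones((5,5)))
c=max(cv2.findContours(k,0,1)[0],key=cv2.contourArea)[:,0];print(cv2.boundingRect(c))
pts=np.array([ray(m,p,.071)[:2] for p in c if p[1]<225])
from scipy.optimize import least_squares
f=least_squares(lambda q:np.hypot(*(pts-q[:2]).T)-.038,[.516,-.039],loss="soft_l1",f_scale=.001);print(f.x,np.abs(f.fun).max(),len(pts))
# top & side edge centres
t=cv2.imread("pics/top0.png");kt=cv2.inRange(cv2.cvtColor(t,cv2.COLOR_BGR2HSV),(8,130,100),(22,255,255));kt[:180]=0;kt[215:]=0;kt[:,:325]=0;kt[:,375:]=0
c=max(cv2.findContours(kt,0,1)[0],key=cv2.contourArea)[:,0];print(cv2.minEnclosingCircle(c),ray("top",cv2.minEnclosingCircle(c)[0],.073))
s=cv2.imread("pics/side0.png");print("side knob top proj",proj("side",(f.x[0],f.x[1],.113)))
E
```

```text
(201, 206, 66, 43)
[ 0.51725242 -0.03524165] 0.0007845987949718219 67
((349.0, 196.0), 13.601571083068848) [ 0.51737757 -0.03711914  0.073     ]
side knob top proj [324.16917761 209.67284041]
```

Request:
{"name": "step_arm", "arguments": {
  "linear": [
    [-0.2, -0.35, 0],
    [-0.379, -0.664, 0.1],
    [-0.379, -0.664, 0.4],
    [-0.379, -0.664, 0.7],
    [-0.379, -0.664, 0.9],
    [-0.379, -0.664, 0.95],
    [-0.379, -0.664, 0.95],
    [-0.379, -0.664, 0.95]
  ],
  "dr": [
    [0, 0, 0],
    [0, 0, 0],
    [0, 0, 0],
    [0, 0, 0],
    [0, 0, 0],
    [0, 0, 0],
    [0, 0, 0],
    [0, 0, 0]
  ],
  "hand": [1, 1, 1, 1, 1, 1, 1, 1]
}}

```text
t: 4.15
position: [0.5184, -0.0369, 0.1068]
ee_rot: [[-1.0, 0.001, 0.003], [0.001, 1.0, -0.001], [-0.003, -0.001, -1.0]]
contact_force: [0.7, -0.1, 0.2]
opening: 0.0866
grip_force: 0.0
```

Request:
{"name": "step_arm", "arguments": {
  "linear": [
    [0, 0, 0],
    [0, 0, 0],
    [0, 0, 0],
    [0, 0, 0],
    [0, 0, 0],
    [0, 0, 0],
    [0, 0, 0],
    [0, 0, 0]
  ],
  "dr": [
    [0, 0, 0],
    [0, 0, 0],
    [0, 0, 0],
    [0, 0, 0],
    [0, 0, 0],
    [0, 0, 0],
    [0, 0, 0],
    [0, 0, 0]
  ],
  "hand": [0.3, 0.1, 0.1, 0.1, 0.1, 0.1, 0.1, 0.1],
  "squeeze": 20
}}

```text
t: 5.15
position: [0.517, -0.0366, 0.105]
ee_rot: [[-1.0, 0.002, -0.0], [0.002, 1.0, 0.0], [0.0, 0.0, -1.0]]
contact_force: [0.5, 0.8, -0.4]
opening: 0.0227
grip_force: 20.0
```

Request:
{"name": "step_arm", "arguments": {
  "linear": [
    [0, 0, -0.1],
    [0, 0, -0.25],
    [0, 0, -0.4],
    [0.02, -0.1, -0.5],
    [0.06, -0.4, -0.55],
    [0.12, -0.7, -0.55],
    [0.18, -1, -0.55],
    [0.18, -1, -0.55]
  ],
  "dr": [
    [0, 0, 0],
    [0, 0, 0],
    [0, 0, 0],
    [0, 0, 0],
    [0, 0, 0],
    [0, 0, 0],
    [0, 0, 0],
    [0, 0, 0]
  ],
  "hand": [0.1, 0.1, 0.1, 0.1, 0.1, 0.1, 0.1, 0.1]
}}

```text
t: 6.15
position: [0.4888, -0.1902, 0.1881]
ee_rot: [[-1.0, 0.006, 0.0], [0.006, 1.0, -0.001], [-0.0, -0.001, -1.0]]
contact_force: [-0.1, -0.7, -1.3]
opening: 0.0223
grip_force: 20.0
```

Request:
{"name": "step_arm", "arguments": {
  "linear": [
    [0, -0.3, 0],
    [0.03, -0.6, 0],
    [0.06, -0.9, 0],
    [0.09, -1, 0],
    [0.09, -1, 0],
    [0.09, -1, 0],
    [0.09, -1, 0],
    [0.09, -1, 0]
  ],
  "dr": [
    [0, 0, 0],
    [0, 0, 0],
    [0, 0, 0],
    [0, 0, 0],
    [0, 0, 0],
    [0, 0, 0],
    [0, 0, 0],
    [0, 0, 0]
  ],
  "hand": [0.1, 0.1, 0.1, 0.1, 0.1, 0.1, 0.1, 0.1]
}}

```text
t: 7.15
position: [0.4764, -0.3357, 0.1877]
ee_rot: [[-1.0, 0.0, 0.0], [0.0, 1.0, 0.0], [-0.0, 0.0, -1.0]]
contact_force: [-0.3, 0.5, -0.4]
opening: 0.0226
grip_force: 20.0
```

```bash
python3 - <<'E'
from h import *
plan((.476,-.351,.05),90)
cv2.imwrite("pics/w2.png",np.vstack([grab_frame("wrist")[80:320],grab_frame("top")[100:300]]))
E
```

```text
t 7.15 at [ 0.4764 -0.3357  0.1877] lin [ 0.003 -0.102  0.918] dr [ 0.      0.     -0.0001] q [-0.75  0.17  1.7   0.    1.27 -2.32]
```

View pics/w2.png

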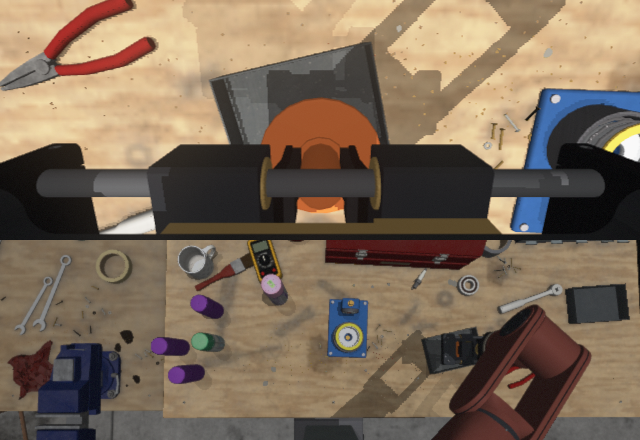

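The cap hangs level in the jaws at (320,110) over the tray; the tray's near rim corners are at about (212,158) and (372,121) in the full wrist picture. The top view (lower half) shows the open yellow-rimmed ring at (348,197).

```bash
python3 - <<'E'
from h import *
for p in[(212,158),(372,121)]: print(ray("wrist",p,.04).round(3))
E
```

```text
[ 0.44  -0.441  0.04 ]
[ 0.405 -0.288  0.04 ]
```

Request:
{"name": "step_arm", "arguments": {
  "linear": [
    [0, -0.109, 0.2],
    [0, -0.109, 0.45],
    [0, -0.109, 0.65],
    [0, -0.109, 0.8],
    [0, -0.109, 0.87],
    [0, -0.109, 0.91],
    [0, -0.109, 0.925],
    [0, -0.109, 0.925]
  ],
  "dr": [
    [0, 0, 0],
    [0, 0, 0],
    [0, 0, 0],
    [0, 0, 0],
    [0, 0, 0],
    [0, 0, 0],
    [0, 0, 0],
    [0, 0, 0]
  ],
  "hand": [0.1, 0.1, 0.1, 0.1, 0.1, 0.1, 0.1, 0.1]
}}

```text
t: 8.25
position: [0.4764, -0.3533, 0.0495]
ee_rot: [[-1.0, 0.002, 0.001], [0.002, 1.0, -0.001], [-0.001, -0.001, -1.0]]
contact_force: [-1.7, -0.1, -0.8]
opening: 0.0225
grip_force: 20.0
```

Request:
{"name": "step_arm", "arguments": {
  "linear": [
    [0, 0, 0],
    [0, 0, 0],
    [0, 0, 0],
    [0, 0, 0],
    [0, 0, 0],
    [0, 0, 0],
    [0, 0, -0.1],
    [0, 0, -0.3]
  ],
  "dr": [
    [0, 0, 0],
    [0, 0, 0],
    [0, 0, 0],
    [0, 0, 0],
    [0, 0, 0],
    [0, 0, 0],
    [0, 0, 0],
    [0, 0, 0]
  ],
  "hand": [0.5, 0.5, 0.5, 0.5, 0.5, 0.5, 0.5, 0.5]
}}

```text
t: 9.25
position: [0.4752, -0.3522, 0.0937]
ee_rot: [[-1.0, 0.002, -0.002], [0.002, 1.0, 0.002], [0.002, 0.002, -1.0]]
contact_force: [0.1, 0.0, -0.2]
opening: 0.0436
grip_force: 0.0
```

Request:
{"name": "step_arm", "arguments": {
  "linear": [
    [0, 0, -0.2],
    [0, 0, -0.5],
    [0, 0.15, -0.75],
    [0, 0.5, -0.85],
    [0, 0.9, -0.85],
    [0, 1, -0.85],
    [0, 1, -0.85],
    [0, 1, -0.85]
  ],
  "dr": [
    [0, 0, 0],
    [0, 0, 0],
    [0, 0, 0],
    [0, 0, 0],
    [0, 0, 0],
    [0, 0, 0],
    [0, 0, 0],
    [0, 0, 0]
  ],
  "hand": [0.5, 0.5, 0.7, 1, 1, 1, 1, 1]
}}

```text
t: 10.25
position: [0.4764, -0.2042, 0.2216]
ee_rot: [[-1.0, 0.002, 0.0], [0.002, 1.0, -0.001], [-0.0, -0.001, -1.0]]
contact_force: [0.1, -0.4, 0.2]
opening: 0.086
grip_force: 0.0
```

```bash
python3 - <<'E'
from h import *
plan((.498,.364,.25),90)
t=grab_frame("top");w=grab_frame("wrist")
cv2.imwrite("pics/c3.png",np.hstack([cv2.resize(t[150:250,310:510],None,fx=2.5,fy=2.5,interpolation=2),cv2.resize(w,None,fx=.45,fy=.625)]))
cv2.imwrite("pics/t3.png",t)
E
```

```text
t 10.25 at [ 0.4764 -0.2042  0.2216] lin [-0.135  3.788 -0.192] dr [-0.0003  0.0001 -0.0007] q [-0.56 -0.02  1.83 -0.    1.33 -2.13]
```

View pics/c3.png

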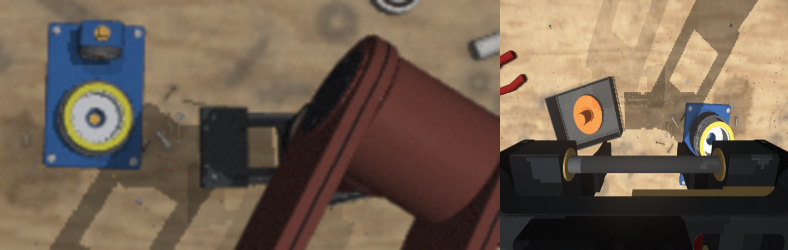

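The cap lies flat in the tray, knob up (orange disc at (587,115) in the picture), and the gripper is clear. I move on to the green can.

Request:
{"name": "step_arm", "arguments": {
  "linear": [
    [0, 0.3, -0.1],
    [0, 0.6, -0.2],
    [0, 0.9, -0.3],
    [0, 1, -0.3],
    [0, 1, -0.3],
    [0, 1, -0.3],
    [0, 1, -0.3],
    [0, 1, -0.3]
  ],
  "dr": [
    [0, 0, 0.04],
    [0, 0, 0.08],
    [0, 0, 0.12],
    [0, 0, 0.16],
    [0, 0, 0.2],
    [0, 0, 0.2],
    [0, 0, 0.2],
    [0, 0, 0.2]
  ],
  "hand": [1, 1, 1, 1, 1, 1, 1, 1]
}}

```text
t: 11.35
position: [0.4765, -0.0535, 0.2662]
ee_rot: [[-0.808, 0.589, -0.0], [0.589, 0.808, 0.0], [0.0, -0.0, -1.0]]
contact_force: [-0.1, -0.7, -0.1]
opening: 0.0872
grip_force: 0.0
```

Request:
{"name": "step_arm", "arguments": {
  "linear": [
    [0.2, 0.3, 0],
    [0.4, 0.6, 0],
    [0.6, 0.9, 0],
    [0.7, 1, 0],
    [0.7, 1, 0],
    [0.7, 1, 0],
    [0.7, 1, 0],
    [0.7, 1, 0]
  ],
  "dr": [
    [0, 0, 0],
    [0, 0, 0],
    [0, 0, 0],
    [0, 0, 0],
    [0, 0, 0],
    [0, 0, 0],
    [0, 0, 0],
    [0, 0, 0]
  ],
  "hand": [1, 1, 1, 1, 1, 1, 1, 1]
}}

```text
t: 12.35
position: [0.4802, 0.1292, 0.2663]
ee_rot: [[-0.807, 0.59, 0.0], [0.59, 0.807, -0.0], [-0.0, -0.0, -1.0]]
contact_force: [0.1, -0.6, 0.9]
opening: 0.0867
grip_force: 0.0
```

```bash
python3 - <<'E'
from h import *
plan((.498,.364,.265),54)
w=grab_frame("wrist");m=camera_model("wrist");cv2.imwrite("pics/w4.png",w)
print("pred top",proj(m,(.498,.364,.171)),"foot",proj(m,(.498,.364,0)))
t=cv2.imread("pics/t3.png")
k=cv2.inRange(cv2.cvtColor(t,cv2.COLOR_BGR2HSV),(24,120,110),(35,255,255));k[:180]=0;k[215:]=0;k[:,:325]=0;k[:,375:]=0
c=max(cv2.findContours(k,0,1)[0],key=cv2.contourArea);e=cv2.minEnclosingCircle(c);print("ring",e,ray("top",e[0],.067))
E
```

```text
t 12.35 at [0.4802 0.1292 0.2663] lin [0.828 1.333 0.009] dr [-0.     0.    -0.001] q [ 0.1  -0.1   1.83 -0.    1.42 -0.84]
pred top [600.69862471  43.31701444] foot [477.44032932  78.51919579]
ring ((348.6071472167969, 196.2857208251953), 13.610234260559082) [ 0.51687865 -0.03647965  0.067     ]
```

View pics/w4.png

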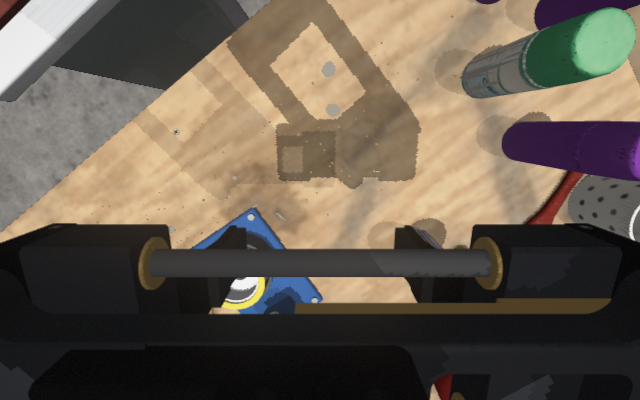

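The green cap's top centre is at about (602,41) and the foot near (480,80), against predictions of (601,43) and (477,79), so the position holds to about 2 mm. The ring's rim is visible at (245,290).

Request:
{"name": "step_arm", "arguments": {
  "linear": [
    [0.2, 0.3, 0],
    [0.4, 0.6, 0],
    [0.6, 0.9, 0],
    [0.69, 1, 0],
    [0.69, 1, 0],
    [0.69, 1, 0],
    [0.69, 1, 0],
    [0.69, 1, 0]
  ],
  "dr": [
    [0, 0, 0],
    [0, 0, 0],
    [0, 0, 0],
    [0, 0, 0],
    [0, 0, 0],
    [0, 0, 0],
    [0, 0, 0],
    [0, 0, 0]
  ],
  "hand": [1, 1, 1, 1, 1, 1, 1, 1]
}}

```text
t: 13.4
position: [0.4851, 0.3113, 0.2665]
ee_rot: [[-0.807, 0.59, 0.0], [0.59, 0.807, -0.0], [-0.0, 0.0, -1.0]]
contact_force: [-0.4, 0.3, 0.5]
opening: 0.087
grip_force: 0.0
```

Request:
{"name": "step_arm", "arguments": {
  "linear": [
    [0.138, 0.333, 0],
    [0.138, 0.333, 0],
    [0.138, 0.333, 0.1],
    [0.138, 0.333, 0.35],
    [0.138, 0.333, 0.6],
    [0.138, 0.333, 0.75],
    [0.138, 0.333, 0.8],
    [0.138, 0.333, 0.8]
  ],
  "dr": [
    [0, 0, 0],
    [0, 0, 0],
    [0, 0, 0],
    [0, 0, 0],
    [0, 0, 0],
    [0, 0, 0],
    [0, 0, 0],
    [0, 0, 0]
  ],
  "hand": [1, 1, 1, 1, 1, 1, 1, 1]
}}

```text
t: 14.4
position: [0.4974, 0.3641, 0.1461]
ee_rot: [[-0.808, 0.59, -0.001], [0.59, 0.808, -0.0], [0.0, -0.001, -1.0]]
contact_force: [-0.3, 0.2, -0.3]
opening: 0.0872
grip_force: 0.0
```

```bash
python3 - <<'E'
from h import *
plan((.498,.364,.146),54);print(sense()["contact_force"])
w=grab_frame("wrist");cv2.imwrite("pics/w5.png",w)
E
```

```text
t 14.4 at [0.4974 0.3641 0.1461] lin [-0.004  0.002  0.001] dr [-0.0002 -0.0001 -0.0007] q [ 0.5   0.29  1.64 -0.    1.21 -0.44]
[-0.26727005  0.20627555 -0.34061736]
```

View pics/w5.png

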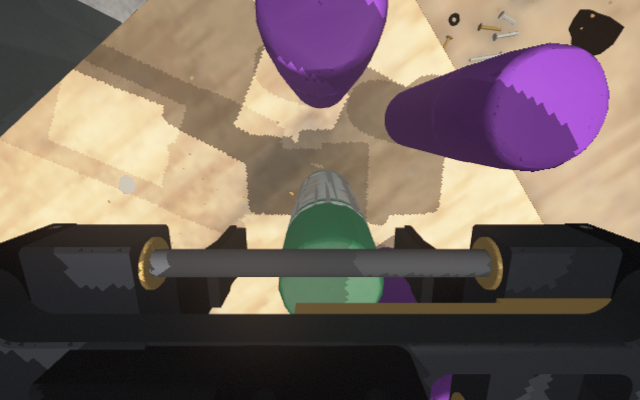

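The green can stands between the open fingers, its cap spanning columns 280 to 383 (centre 331, jaw centre 321) with its foot's near edge at (325,171). I check the offset before closing.

```bash
python3 - <<'E'
from h import *
m=camera_model("wrist");R=np.array(sense()["ee_rot"]);p=np.array(sense()["position"])
im=cv2.imread("pics/w5.png");h=cv2.cvtColor(im,cv2.COLOR_BGR2HSV)
k=cv2.inRange(h,(50,70,40),(90,255,255));
for r in(225,235,245,285,295): x=np.where(k[r,250:410])[0]+250;print(r,x.min(),x.max())
print("cam xy in tool",(R.T@(-np.array(m["R"]).T@m["t"]-p)).round(4))
q=ray(m,(325,171),0);print("foot near edge tool xy",(R.T@(q-p))[:2].round(4))
# w4 fit: light-green top disc, pose of that moment
w=cv2.imread("pics/w4.png");h=cv2.cvtColor(w,cv2.COLOR_BGR2HSV);k=cv2.inRange(h,(50,40,150),(85,200,255));k[100:]=0;k[:,:540]=0
c=max(cv2.findContours(k,0,1)[0],key=cv2.contourArea);e=cv2.fitEllipse(c);print(e)
# relative camera pose: rotate as same ee_rot, shift by TCP difference
m4=dict(m);m4["t"]=np.array(m["t"])+np.array(m["R"])@(p-np.array([.4802,.1292,.2663]))
X=ray(m4,e[0],.171);print("can from w4",X.round(4),"tool",(R.T@(X-p)).round(4))
E
```

```text
225 290 366
235 287 370
245 284 374
285 279 382
295 281 381
cam xy in tool [ 0.0685 -0.0005 -0.1371]
foot near edge tool xy [0.0237 0.004 ]
((604.4629516601562, 41.119686126708984), (54.88837814331055, 70.51644897460938), 36.33957290649414)
can from w4 [0.4982 0.3667 0.171 ] tool [ 0.001   0.0019 -0.0239]
```

Request:
{"name": "step_arm", "arguments": {
  "linear": [
    [0, 0.02, 0],
    [0, 0.02, 0],
    [0, 0.02, 0],
    [0, 0.02, 0],
    [0, 0.02, 0],
    [0, 0.02, 0],
    [0, 0.02, 0],
    [0, 0.02, 0]
  ],
  "dr": [
    [0, 0, 0],
    [0, 0, 0],
    [0, 0, 0],
    [0, 0, 0],
    [0, 0, 0],
    [0, 0, 0],
    [0, 0, 0],
    [0, 0, 0]
  ],
  "hand": [1, 0.8, 0.65, 0.5, 0.4, 0.4, 0.4, 0.4],
  "squeeze": 40
}}

```text
t: 15.45
position: [0.4993, 0.3673, 0.1462]
ee_rot: [[-0.808, 0.589, -0.0], [0.589, 0.808, 0.0], [0.0, -0.0, -1.0]]
contact_force: [-0.2, 0.5, 0.2]
opening: 0.0474
grip_force: 39.4
```

Request:
{"name": "step_arm", "arguments": {
  "linear": [
    [0, 0, -0.1],
    [0, 0, -0.3],
    [0, 0, -0.5],
    [0, 0, -0.7],
    [0, 0, -0.9],
    [0, 0, -1],
    [0, 0, -1],
    [0, 0, -1]
  ],
  "dr": [
    [0, 0, 0],
    [0, 0, 0],
    [0, 0, 0],
    [0, 0, 0],
    [0, 0, 0],
    [0, 0, 0],
    [0, 0, 0],
    [0, 0, 0]
  ],
  "hand": [0.4, 0.4, 0.4, 0.4, 0.4, 0.4, 0.4, 0.4]
}}

```text
t: 16.45
position: [0.4987, 0.3669, 0.2947]
ee_rot: [[-0.808, 0.589, -0.002], [0.589, 0.808, -0.001], [0.001, -0.002, -1.0]]
contact_force: [0.0, -0.5, -1.6]
opening: 0.0474
grip_force: 39.4
```

```bash
python3 - <<'E'
from h import *
plan((.517,-.0365,.296),54)
E
```

```text
t 16.45 at [0.4987 0.3669 0.2947] lin [-1.683 -2.101 -0.006] dr [-0.0007 -0.0003 -0.0005] q [ 0.51  0.18  1.48 -0.    1.48 -0.43]
```

Request:
{"name": "step_arm", "arguments": {
  "linear": [
    [-0.2, -0.25, 0],
    [-0.45, -0.56, 0],
    [-0.65, -0.81, 0],
    [-0.8, -1, 0],
    [-0.8, -1, 0],
    [-0.8, -1, 0],
    [-0.8, -1, 0],
    [-0.8, -1, 0]
  ],
  "dr": [
    [0, 0, 0],
    [0, 0, 0],
    [0, 0, 0],
    [0, 0, 0],
    [0, 0, 0],
    [0, 0, 0],
    [0, 0, 0],
    [0, 0, 0]
  ],
  "hand": [0.4, 0.4, 0.4, 0.4, 0.4, 0.4, 0.4, 0.4]
}}

```text
t: 17.45
position: [0.5077, 0.1763, 0.296]
ee_rot: [[-0.809, 0.588, -0.0], [0.588, 0.809, 0.0], [0.0, -0.0, -1.0]]
contact_force: [0.3, 0.1, -1.7]
opening: 0.0473
grip_force: 39.6
```

Request:
{"name": "step_arm", "arguments": {
  "linear": [
    [-0.2, -0.25, 0],
    [-0.45, -0.56, 0],
    [-0.65, -0.81, 0],
    [-0.8, -1, 0],
    [-0.8, -1, 0],
    [-0.8, -1, 0],
    [-0.8, -1, 0],
    [-0.8, -1, 0]
  ],
  "dr": [
    [0, 0, 0],
    [0, 0, 0],
    [0, 0, 0],
    [0, 0, 0],
    [0, 0, 0],
    [0, 0, 0],
    [0, 0, 0],
    [0, 0, 0]
  ],
  "hand": [0.4, 0.4, 0.4, 0.4, 0.4, 0.4, 0.4, 0.4]
}}

```text
t: 18.45
position: [0.5165, -0.0155, 0.2963]
ee_rot: [[-0.809, 0.588, 0.0], [0.588, 0.809, 0.0], [0.0, 0.0, -1.0]]
contact_force: [0.1, 0.1, -2.0]
opening: 0.047
grip_force: 39.6
```

```bash
python3 - <<'E'
from h import *
plan((.517,-.0365,.296),54)
E
```

```text
t 18.45 at [ 0.5165 -0.0155  0.2963] lin [-0.085 -0.111  0.002] dr [ 0. -0. -0.] q [-0.18 -0.07  1.74  0.    1.47 -1.13]
```

Request:
{"name": "step_arm", "arguments": {
  "linear": [
    [-0.085, -0.111, 0],
    [-0.085, -0.111, 0.1],
    [-0.085, -0.111, 0.25],
    [-0.085, -0.111, 0.37],
    [-0.085, -0.111, 0.45],
    [-0.085, -0.111, 0.45],
    [-0.085, -0.111, 0.45],
    [-0.085, -0.111, 0.45]
  ],
  "dr": [
    [0, 0, 0],
    [0, 0, 0],
    [0, 0, 0],
    [0, 0, 0],
    [0, 0, 0],
    [0, 0, 0],
    [0, 0, 0],
    [0, 0, 0]
  ],
  "hand": [0.4, 0.4, 0.4, 0.4, 0.4, 0.4, 0.4, 0.4]
}}

```text
t: 19.45
position: [0.5175, -0.0376, 0.2298]
ee_rot: [[-0.808, 0.589, 0.002], [0.589, 0.808, -0.0], [-0.002, 0.001, -1.0]]
contact_force: [-0.7, -0.2, -2.0]
opening: 0.0474
grip_force: 39.6
```

```bash
python3 - <<'E'
from h import *
plan((.517,-.0365,.228),54)
w=grab_frame("wrist");s=grab_frame("side");cv2.imwrite("pics/w6.png",w);cv2.imwrite("pics/s6.png",s)
cv2.imwrite("pics/c6.png",np.hstack([cv2.resize(w[100:320,200:450],(500,440)),cv2.resize(s[150:260,295:370],(300,440),interpolation=2)]))
print(proj("wrist",(.517,-.0365,.067)),proj("side",(.517,-.0365,.067)))
E
```

```text
t 19.45 at [ 0.5175 -0.0376  0.2298] lin [0.007 0.004 0.012] dr [ 0.0002  0.0005 -0.0005] q [-0.22 -0.02  1.82 -0.    1.34 -1.17]
[321.456455   190.23883314] [324.26448103 225.0087702 ]
```

View pics/c6.png

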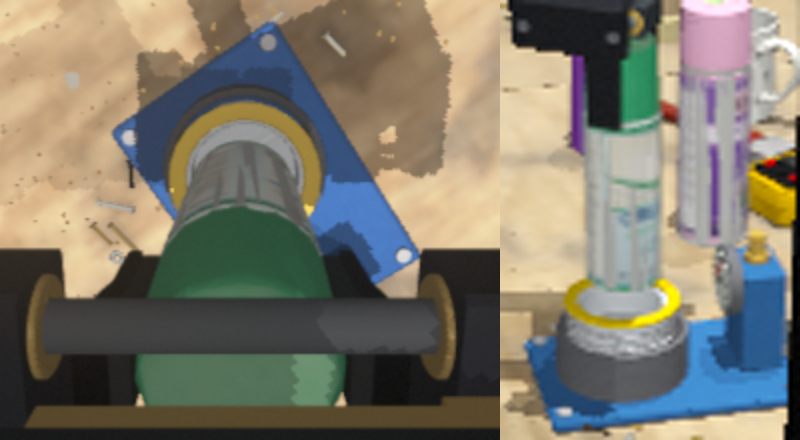

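The wrist view shows the can's foot (crop columns 188 to 297) centred in the yellow rim (167 to 323). The side view shows the same, foot 587 to 660 over rim 565 to 680. Both are within 1 to 2 mm, so I lower it.

Request:
{"name": "step_arm", "arguments": {
  "linear": [
    [0.004, 0.004, 0.06],
    [0.004, 0.004, 0.1],
    [0.004, 0.004, 0.14],
    [0.004, 0.004, 0.18],
    [0.004, 0.004, 0.22],
    [0.004, 0.004, 0.25],
    [0.004, 0.004, 0.27],
    [0.004, 0.004, 0.27]
  ],
  "dr": [
    [0, 0, 0],
    [0, 0, 0],
    [0, 0, 0],
    [0, 0, 0],
    [0, 0, 0],
    [0, 0, 0],
    [0, 0, 0],
    [0, 0, 0]
  ],
  "hand": [0.4, 0.4, 0.4, 0.4, 0.4, 0.4, 0.4, 0.4]
}}

```text
t: 20.55
position: [0.5167, -0.0367, 0.1881]
ee_rot: [[-0.808, 0.589, -0.0], [0.589, 0.808, 0.0], [0.0, -0.0, -1.0]]
contact_force: [-0.1, -0.2, -1.3]
opening: 0.0475
grip_force: 39.6
```

Request:
{"name": "step_arm", "arguments": {
  "linear": [
    [0, 0, 0.02],
    [0, 0, 0.03],
    [0, 0, 0.05],
    [0, 0, 0.075],
    [0, 0, 0.1],
    [0, 0, 0.12],
    [0, 0, 0.14],
    [0, 0, 0.15]
  ],
  "dr": [
    [0, 0, 0],
    [0, 0, 0],
    [0, 0, 0],
    [0, 0, 0],
    [0, 0, 0],
    [0, 0, 0],
    [0, 0, 0],
    [0, 0, 0]
  ],
  "hand": [0.4, 0.4, 0.4, 0.4, 0.4, 0.4, 0.4, 0.4],
  "squeeze": 55
}}

```text
t: 21.55
position: [0.5176, -0.0368, 0.1667]
ee_rot: [[-0.808, 0.589, 0.002], [0.589, 0.808, -0.001], [-0.002, 0.001, -1.0]]
contact_force: [-0.4, -0.0, 9.2]
opening: 0.0469
grip_force: 54.5
```

Request:
{"name": "step_arm", "arguments": {
  "linear": [
    [0, 0, 0.007],
    [0, 0, 0.014],
    [0, 0, 0.02],
    [0, 0, 0.02],
    [0, 0, 0.02],
    [0, 0, 0.02],
    [0, 0, 0.02],
    [0, 0, 0.02]
  ],
  "dr": [
    [0, 0, 0],
    [0, 0, 0],
    [0, 0, 0],
    [0, 0, 0],
    [0, 0, 0],
    [0, 0, 0],
    [0, 0, 0],
    [0, 0, 0]
  ],
  "hand": [0.4, 0.4, 0.4, 0.4, 0.4, 0.4, 0.4, 0.4]
}}

```text
t: 22.55
position: [0.5177, -0.0369, 0.1641]
ee_rot: [[-0.808, 0.589, 0.002], [0.589, 0.808, -0.001], [-0.002, 0.001, -1.0]]
contact_force: [-0.1, 0.2, 9.0]
opening: 0.047
grip_force: 54.5
```

```bash
python3 - <<'E'
from h import *
s=sense();print(s["t"],s["position"],s["contact_force"],s["moment"])
a=grab_frame("side");w=grab_frame("wrist");t=grab_frame("top")
cv2.imwrite("pics/c7.png",np.hstack([cv2.resize(a[170:260,290:370],(400,450),interpolation=2),cv2.resize(w[60:285,200:400],(400,450))]))
E
```

```text
22.55 [ 0.51771087 -0.03689038  0.16412912] [-0.08890991  0.24826013  8.9604407 ] [-0.13703634  0.34033593  0.02848733]
```

View pics/c7.png

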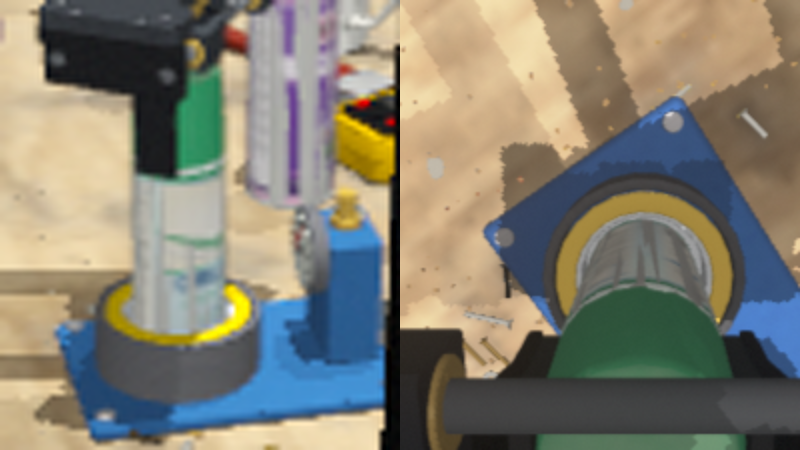

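The side view shows the yellow rim almost level with the dark collar and the can upright and centred. I press a little further to confirm the stop.

Request:
{"name": "step_arm", "arguments": {
  "linear": [
    [0, 0, 0.007],
    [0, 0, 0.014],
    [0, 0, 0.02],
    [0, 0, 0.02],
    [0, 0, 0.02],
    [0, 0, 0.02],
    [0, 0, 0.02],
    [0, 0, 0.02]
  ],
  "dr": [
    [0, 0, 0],
    [0, 0, 0],
    [0, 0, 0],
    [0, 0, 0],
    [0, 0, 0],
    [0, 0, 0],
    [0, 0, 0],
    [0, 0, 0]
  ],
  "hand": [0.4, 0.4, 0.4, 0.4, 0.4, 0.4, 0.4, 0.4]
}}

```text
t: 23.7
position: [0.519, -0.0374, 0.164]
ee_rot: [[-0.808, 0.589, 0.005], [0.589, 0.808, -0.002], [-0.005, 0.001, -1.0]]
contact_force: [-5.3, 0.2, 24.0]
opening: 0.0467
grip_force: 54.8
```

Request:
{"name": "step_arm", "arguments": {
  "linear": [
    [0, 0, -0.008],
    [0, 0, -0.008],
    [0, 0, -0.008],
    [0, 0, -0.008],
    [0, 0, -0.008],
    [0, 0, -0.008],
    [0, 0, -0.008],
    [0, 0, -0.008]
  ],
  "dr": [
    [0, 0, 0],
    [0, 0, 0],
    [0, 0, 0],
    [0, 0, 0],
    [0, 0, 0],
    [0, 0, 0],
    [0, 0, 0],
    [0, 0, 0]
  ],
  "hand": [0.4, 0.4, 0.4, 0.4, 0.4, 0.4, 0.4, 0.4]
}}

```text
t: 24.7
position: [0.5184, -0.0372, 0.1641]
ee_rot: [[-0.808, 0.589, 0.004], [0.589, 0.808, -0.001], [-0.004, 0.001, -1.0]]
contact_force: [-3.2, 0.3, 17.7]
opening: 0.0471
grip_force: 54.7
```

On the stop (z steady at 0.164 m) with about 18 N of push.

```bash
python3 -c "from bench import hand_in; print(hand_in())"
```

```text
the job is handed in; nothing more can be done
None
```

The job is handed in (no verdict was returned): the dust cap lies flat in the tray, knob up; the green-capped can is held on the ring's stop with about 18 N of push; the pink-capped can was not touched.

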